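# Tidy the dispensing counter

## Task

Clear up the pharmacy counter: stand the large amber vial in the wide bay of the two-bay tray and the small amber vial in its narrow bay, stand the white stock bottle in the square tray, and lay both loose white caps side by side in the round dish, flat on its floor and still open side up. Do not knock over the vials or the bottle, and leave the counting tray and the barcode scanner where they are.

Things in the scene. Friction and masses are not known exactly. Their poses are not given: they have to be found in the camera images.
- large_vial: Loose upright amber vial with its white cap on, a plain cylinder 44 mm in diameter and 85 mm tall (the top 16 mm is the cap, same diameter), about 60 g. Origin: centre of its underside; its z axis points up. 
- small_vial: Loose upright amber vial with its white cap on, a plain cylinder 30 mm in diameter and 62 mm tall (the top 14 mm is the cap, same diameter), about 30 g. Origin: centre of its underside; its z axis points up. 
- stock_bottle: Loose upright white bottle, 95 mm tall, with a paper label with a blue band: a cylinder 56 mm in diameter up to 66 mm, then a shoulder up to 74 mm and a white cap 42 mm in diameter from 74 to 95 mm, about 140 g. Origin: centre of its underside; its z axis points up. 
- wide_cap: Loose white vial cap lying open side up like a little cup, 44 mm in outer diameter, 16 mm tall, walls 3 mm, about 15 g. Origin: centre of its underside; its z axis points up. 
- narrow_cap: Loose white vial cap lying open side up like a little cup, 30 mm in outer diameter, 16 mm tall, walls 3 mm, about 15 g. Origin: centre of its underside; its z axis points up. 
- bay_tray: Fixed grey rectangular tray, 84 mm along its x by 144 mm along its y, 22 mm tall, walls and floor 4 mm thick, with one dividing wall across. The wide bay, 76 by 76 mm inside, is centred at x = 0, y = -30 mm; the narrow bay, 76 mm (x) by 56 mm (y) inside, at x = 0, y = +40 mm, in the tray's frame. Origin: centre of its underside, z up.
- square_tray: Fixed grey square open tray, 92 by 92 mm, 22 mm tall, walls and floor 4 mm thick (84 by 84 mm inside). Origin: centre of its underside, z up.
- round_dish: Fixed grey round dish, 148 mm in outer diameter, 140 mm inside, 12 mm tall, floor 4 mm thick. Origin: centre of its underside, z up.
- counting_tray: Bystander, to be left alone: pale blue pill-counting tray, 150 mm (its x) by 110 mm (its y), 19 mm tall, with a blue strip along one long side and a steel blade in it. Origin: centre of its underside.
- scanner: Bystander, to be left alone: black barcode scanner on a stand with a round foot 96 mm in diameter, about 125 mm tall; the head overhangs its foot by less than 10 mm. Origin: centre of its underside.
Not all that is in view belongs to the job. Leave any green look-alike of the stock_bottle alone.

How it is judged:
By the outcome, as a careful person would: the job done as asked, in the order asked, and still so for the second after the job is handed in, with the robot touching nothing.
It also fails if it takes over 144 s, if anything falls off the work surface, if the arm or the gripper's body presses on something with over 40 N, if the wrist force passes 120 N, or if a joint passes its speed limit or range.

## Robot

A 6-joint arm with a two-finger parallel gripper is mounted at the origin on the work surface. World frame = base frame: x ahead of the robot, y to its left, z up, the work surface at z = 0. Lengths are in m, angles in degrees, forces in N, time in s.
With the tool pointing down it reaches from about 0.4 to 0.825 m from the base axis. Payload 7 kg.
Tool frame: the origin (TCP) lies on the centre line of the jaws, within the pads' length; the fingertips stand r.tip_reach ahead of it and the grasp point (between the pads) is the TCP (r.tip_reach is the distance from the TCP to the fingertips, in m); z points along the fingers, y is the line along which they close (so a half turn about z gives the same grasp; the last joint's range is limited). The gripper opens to 88 mm and grips with 3 to 60 N. Pads are 19 mm wide; open, the fingers measure 130 mm over their backs; the gripper's body (78 mm by 193 mm) begins 47 mm behind the grasp point.
Start: joints at [16.507, 20.546, 0.682, 0, -70.136, -16.507], TCP at [0.675, -0, 0.246] pointing down, gripper open.
Joint ranges: [-176.03, 176.03], [-82.01, 121.73], [-58.28, 71.71], [-173.87, 95.51], [-174.79, -0.11], [-173.66, 173.66]. Speed limits (degrees/s): [136.94, 136.94, 172.46, 180, 180, 180].

## Interface

Orientations are given as [roll, pitch, yaw] about the fixed x, y, z axes, in that order (R = Rz(yaw) Ry(pitch) Rx(roll)).
In Python, from plant import sensors, cams, r gives the robot as it stands.
- The arm moves only by the tool drive_tool, never from a script. Its argument "rows" is a list of rows, each an object of numbers: "fingers": the gripper's target within -1 to 1 (fully open at 1, half-way at 0, shut at -1); "x", "y", "z": the shift along the tool's x, y, z in m; "spin": the turn about the tool's z in rad. A call has 1 to 10 rows; each row is the pose to reach, as a shift and turn from the pose commanded when the call began, along the tool's axes at that moment; what a row does not reach only later rows make up. A row lasts 1/8 s, in which the tool goes at most 62.5 mm and 10.7 degrees, less where a joint would pass 70% of its speed; a pose out of reach is approached as far as the arm can. A call with a gripper value outside its range is refused whole. The fingers move at their own pace and stop on an object; "newtons" is the grip in N (left out, the last holds). Time passes only in rows, so rows that repeat a pose let the fingers close. It gives the time, the measured TCP pose, the force, the opening and the grip force at its end, in the units of the state.
- sensors.get_state(): the state, without advancing time (a new reading comes with each control period).
- cams.capture(name): name is "scene" or "side" or "wrist"; returns a dict with "pixels" (400x640x3 uint8, red, green, blue), "intrinsics" (3x3 intrinsics, pixels), "eye" and "orientation" of the camera in the world; the wrist camera has in their place "T_tool_cam" (4x4, takes a point from camera to tool coordinates, whose origin is the TCP and whose axes are the flange's). Camera axes: x right, y up, looking along -z (the intrinsics and any distortion apply to the point x, -y, -z); pixel columns grow to the right and rows downward; lengths in m; the calibration is good to about 2 mm. A picture is of the moment at which its call begins: read the wrist's pose just before it. There is no depth.
- r.close_job(): hands the job in; it is judged then, once.
The state is a dict: "time_s": time; "joints": joint angles; "qd": joint speeds; "joint_torque": joint torques, N m; "tcp_pos": TCP position; "eef_rot": TCP orientation; "contact_force": force on the tool from outside, world axes, zero at the start; "moment": the same for the moment, N m; "gripper_width": finger opening in m; "gripper_force": force on a finger pad.
Only numpy, scipy, OpenCV 4.12 (cv2) and the standard library are available. Lean on these libraries where they do the work, as an engineer would, in place of code of your own. Each camera call takes 0.05 s, during which the arm holds its last target. There are 200 camera calls.

## Working session

There is one attempt and no reset: what is moved stays moved. The work goes in short steps, Python scripts to look and compute and a tool call to move; the robot and the scene stay as the last step left them, time stands still between calls to the robot, and variables do not carry over. Pictures are saved under pics/ and viewed, at most 14 in all, crops included, and the job is handed in when it is done.

Besides the shell and the picture viewer there is one more tool, called after "Call:" as a command line: name --argument value ..., lists and objects as JSON in quotes. drive_tool: Moves the arm, as the interface text tells. Its arguments: {"type":"object","properties":{"rows":{"type":"array"},"newtons":{"type":"number"}},"required":["rows"]}

```bash
ls; mkdir -p pics; cat > h.py <<'E'
import numpy as np, cv2
from plant import sensors, cams, r
from scipy.spatial.transform import Rotation as R
def snap(n,f):
    s=sensors.get_state(); c=cams.capture(n)
    cv2.imwrite('pics/'+f,c['pixels'][:,:,::-1])
    K=np.array(c['intrinsics'])
    if n=='wrist':
        T=np.eye(4);T[:3,:3]=R.from_euler('xyz',s['eef_rot'],degrees=True).as_matrix();T[:3,3]=s['tcp_pos']
        T=T@np.array(c['T_tool_cam'])
    else:
        T=np.eye(4);o=np.array(c['orientation'])
        T[:3,:3]=o if o.shape==(3,3) else R.from_euler('xyz',o,degrees=True).as_matrix();T[:3,3]=c['eye']
    np.savez('pics/'+f+'.npz',K=K,T=T)
    return c
def ray(f,u,v):
    d=np.load('pics/'+f+'.npz');p=np.linalg.inv(d['K'])@[u,v,1]
    return d['T'][:3,3],d['T'][:3,:3]@[p[0],-p[1],-p[2]]
def onz(f,u,v,z):
    o,d=ray(f,u,v);return (o+d*(z-o[2])/d[2]).round(4)
def tri(a,b):
    A=np.zeros((3,3));B=np.zeros(3)
    L=[]
    for f,u,v in (a,b):
        o,d=ray(f,u,v);d=d/np.linalg.norm(d);P=np.eye(3)-np.outer(d,d);A+=P;B+=P@o;L.append((o,d))
    x=np.linalg.solve(A,B)
    return x.round(4),[round(float(np.linalg.norm(np.cross(x-o,d))),4) for o,d in L]
def proj(f,p):
    d=np.load('pics/'+f+'.npz');q=d['T'][:3,:3].T@(np.array(p)-d['T'][:3,3]);q=d['K']@[q[0],-q[1],-q[2]];return (q[:2]/q[2]).round(1)
E
python3 - <<'E'
from h import *
for n in('scene','side','wrist'):
    c=snap(n,n+'0.png');print(n,{k:(np.array(v).round(3).tolist() if k!='pixels' else '') for k,v in c.items()})
print(r.tip_reach,sensors.get_state())
E
```

```text
pics
scene {'pixels': '', 'intrinsics': [[361.529, 0.0, 322.174], [0.0, 361.529, 197.84], [0.0, 0.0, 1.0]], 'eye': [1.291, -0.094, 0.654], 'orientation': [54.286, -0.573, 84.875]}
side {'pixels': '', 'intrinsics': [[434.671, 0.0, 312.965], [0.0, 434.671, 196.712], [0.0, 0.0, 1.0]], 'eye': [0.104, -0.668, 0.863], 'orientation': [42.016, -0.012, -27.263]}
wrist {'pixels': '', 'intrinsics': [[314.473, 0.0, 318.913], [0.0, 314.473, 198.763], [0.0, 0.0, 1.0]], 'T_tool_cam': [[0.0, 0.965, 0.261, 0.071], [1.0, -0.0, -0.0, -0.001], [-0.0, 0.261, -0.965, -0.139], [0.0, 0.0, 0.0, 1.0]]}
0.019 {'time_s': 0.15, 'joints': array([ 1.65065450e+01,  2.05835121e+01,  6.47556920e-01, -1.16639211e-02,
       -7.01357249e+01, -1.65069276e+01]), 'qd': array([-0.03602203, -0.16607221,  0.10277793, -0.01195567, -0.03548086,
        0.03016377]), 'joint_torque': array([ 1.39394037e-04, -5.83274567e+01,  2.93289685e+01,  7.00122759e+00,
        8.75052094e-03, -9.76538854e-05]), 'tcp_pos': array([ 6.74678534e-01, -3.99485729e-05,  2.44843404e-01]), 'eef_rot': array([ 1.79928158e+02, -9.85361948e-03, -9.00043465e+01]), 'contact_force': array([ 0.05209304, -0.24119364, -0.66531576]), 'moment': array([0.04733059, 0.00109367, 0.02089643]), 'gripper_force': 0.0, 'gripper_width': 0.08773044713559902}
```

View pics/scene0.png

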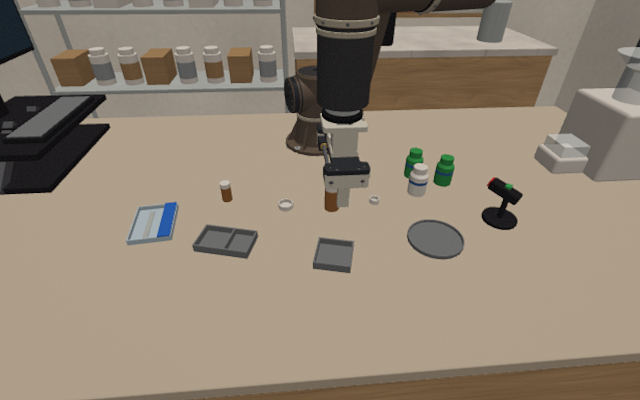

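View pics/side0.png

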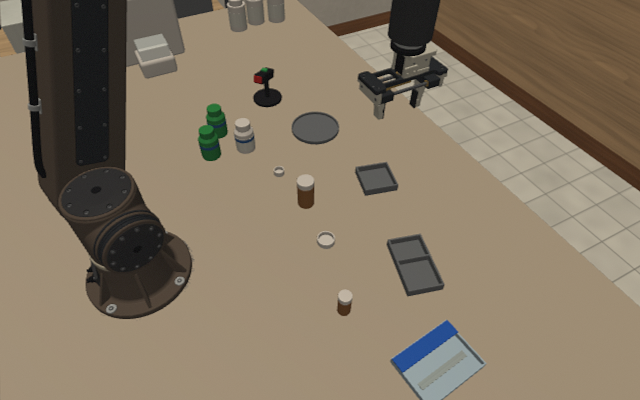

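View pics/wrist0.png

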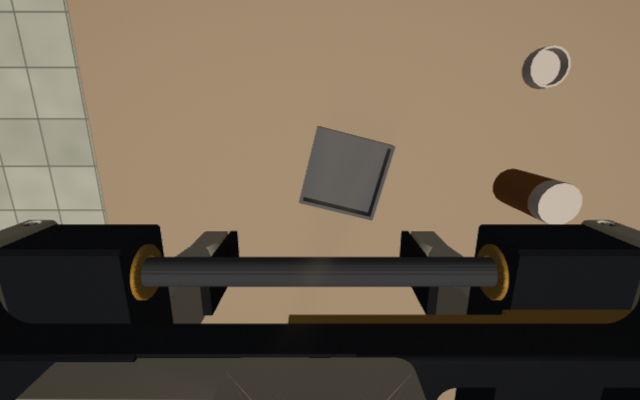

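The scene and side pictures show all the items. In scene/side pixels they are: small vial (226,191)/(345,303), large vial (332,200)/(306,192), bottle (419,181)/(244,136), wide cap (286,205)/(326,240), narrow cap (375,200)/(279,171), bay tray (226,241)/(415,264), square tray (334,255)/(377,179) and dish (435,239)/(315,128). The wrist view shows the square tray at (347,173), the large vial's top at (556,202) and the wide cap at (547,67).

```bash
python3 - <<'E'
from h import *
S,D='scene0.png','side0.png'
for n,a,b in [('small top',(225,184),(345,296)),('bottle top',(420,168),(243,124)),('wcap rim',(286,204),(326,238)),('ncap rim',(375,199),(279,170)),('bay',(226,240),(415,263)),('sq',(334,254),(377,178)),('dish',(435,238),(315,127)),
 ('green1',(416,153),(215,110)),('green2',(446,159),(207,132)),('scanner foot',(500,218),(267,97)),('count',(155,222),(438,360))]:
    print(n,*tri((S,*a),(D,*b)))
print('large top',onz(D,306,182,.085), onz('wrist0.png',556,202,.085), tri((D,306,182),('wrist0.png',556,202)))
print('sq',onz('wrist0.png',347,173,.02))
print('wcap',onz('wrist0.png',547,67,.016))
a=cv2.imread('pics/scene0.png')[150:280,120:520];b=cv2.imread('pics/side0.png')[100:400,190:490]
a=cv2.resize(a,None,fx=2,fy=2,interpolation=2);b=cv2.resize(b,(330,330),interpolation=2)
b=cv2.imread('pics/side0.png')[220:300,370:460];b=cv2.resize(b,(382,340),interpolation=2)
c=cv2.imread('pics/side0.png')[100:200,190:310];c=cv2.resize(c,(408,340),interpolation=2)
cv2.imwrite('pics/crop.png',np.vstack([a,np.hstack([b,c,np.zeros((340,10,3),np.uint8)])]))
E
```

```text
small top [ 0.37   -0.2971  0.0544] [0.001, 0.001]
bottle top [0.3759 0.2919 0.0869] [0.0015, 0.0015]
wcap rim [ 0.423  -0.1185  0.0091] [0.0011, 0.0011]
ncap rim [0.4187 0.151  0.0088] [0.0019, 0.0019]
bay [ 0.5713 -0.2765  0.0108] [0.0021, 0.0021]
sq [ 0.6447 -0.0017  0.01  ] [0.0025, 0.0025]
dish [0.5987 0.2774 0.0037] [0.001, 0.001]
green1 [0.3153 0.3061 0.1236] [0.0194, 0.0194]
green2 [0.2851 0.3996 0.0416] [0.0256, 0.0256]
scanner foot [0.5293 0.4944 0.0025] [0.0015, 0.0015]
count [ 0.4775 -0.4822  0.008 ] [0.0016, 0.0016]
large top [0.4328 0.0061 0.085 ] [0.4409 0.0133 0.085 ] (array([0.4358, 0.0143, 0.0773]), [0.0013, 0.0013])
sq [ 0.6421 -0.0037  0.02  ]
wcap [ 0.4266 -0.12    0.016 ]
```

View pics/crop.png

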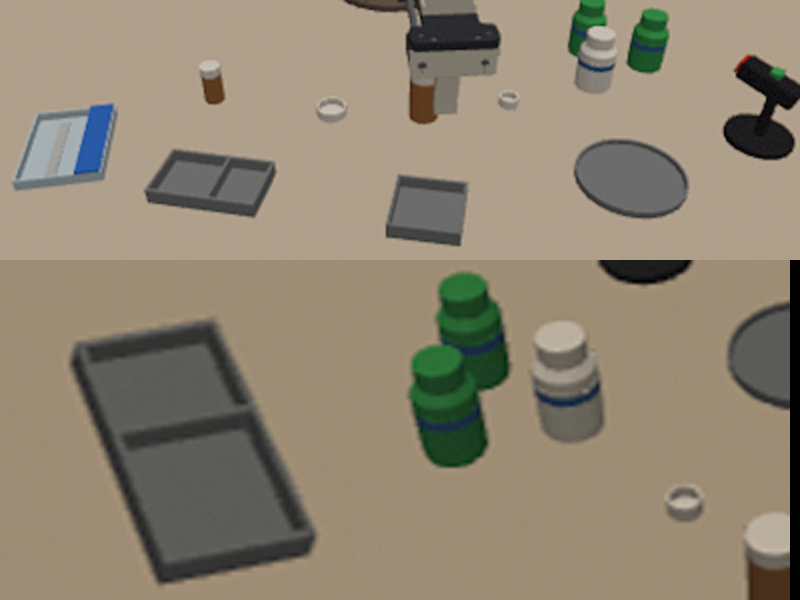

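The crop shows the bay tray with its longer (wide) bay on the side toward −y. The two green look-alikes stand at crop (463,330) and (450,405), next to the white bottle at (567,380). I'll move above the large vial.

```bash
python3 - <<'E'
from h import *
S,D='scene0.png','side0.png'
for n,a,b in [('greenA',(416,153),(207,132)),('greenB',(446,159),(215,110))]: print(n,*tri((S,*a),(D,*b)))
s=[onz(S,120+u/2,150+v/2,.022) for u,v in [(174,152),(275,158),(256,204),(150,187)]]
d=[onz(D,370+u/4.244,220+(v-260)/4.25,.022) for u,v in [(160,572),(75,350),(213,322),(312,538)]]
for p,q in zip(s,d): print(p,q)
q=[onz(S,120+u/2,150+v/2,.022) for u,v in [(399,178),(467,181),(463,236),(388,230)]]
print(q,np.mean(q,0))
q=[onz('wrist0.png',u,v,.022) for u,v in [(319,126),(394,147),(373,219),(300,203)]]
print(q,np.mean(q,0))
E
```

```text
greenA [0.2751 0.3108 0.0825] [0.0019, 0.0019]
greenB [0.3267 0.3922 0.0861] [0.0017, 0.0017]
[ 0.5225 -0.3292  0.022 ] [ 0.505  -0.3402  0.022 ]
[ 0.5454 -0.1937  0.022 ] [ 0.5447 -0.2035  0.022 ]
[ 0.6311 -0.2122  0.022 ] [ 0.6254 -0.2231  0.022 ]
[ 0.5897 -0.3479  0.022 ] [ 0.5867 -0.3601  0.022 ]
[array([ 0.5976, -0.0322,  0.022 ]), array([0.6102, 0.0545, 0.022 ]), array([0.7044, 0.0346, 0.022 ]), array([ 0.6877, -0.0529,  0.022 ])] [0.649975 0.001    0.022   ]
[array([ 0.6749, -0.0575,  0.022 ]), array([ 0.5893, -0.0342,  0.022 ]), array([0.6094, 0.0524, 0.022 ]), array([0.6976, 0.0322, 0.022 ])] [ 0.6428   -0.001775  0.022   ]
```

Call:
drive_tool --rows '[{"fingers": 1,"x": -0.014,"y": 0.06,"z": 0},{"fingers": 1,"x": -0.014,"y": 0.12,"z": 0},{"fingers": 1,"x": -0.014,"y": 0.18,"z": 0},{"fingers": 1,"x": -0.014,"y": 0.239,"z": 0},{"fingers": 1,"x": -0.014,"y": 0.239,"z": 0},{"fingers": 1,"x": -0.014,"y": 0.239,"z": 0},{"fingers": 1,"x": -0.014,"y": 0.239,"z": 0},{"fingers": 1,"x": -0.014,"y": 0.239,"z": 0}]'

```text
invalid input
```

Call:
drive_tool --rows '[{"fingers": 1.0,"x": -0.014,"y": 0.06,"z": 0.0,"spin": 0.0},{"fingers": 1.0,"x": -0.014,"y": 0.12,"z": 0.0,"spin": 0.0},{"fingers": 1.0,"x": -0.014,"y": 0.18,"z": 0.0,"spin": 0.0},{"fingers": 1.0,"x": -0.014,"y": 0.239,"z": 0.0,"spin": 0.0},{"fingers": 1.0,"x": -0.014,"y": 0.239,"z": 0.0,"spin": 0.0},{"fingers": 1.0,"x": -0.014,"y": 0.239,"z": 0.0,"spin": 0.0},{"fingers": 1.0,"x": -0.014,"y": 0.239,"z": 0.0,"spin": 0.0}]'

```text
time_s: 1.02
tcp_pos: [0.4368, 0.0142, 0.2454]
eef_rot: [180.0, -0.0, -90.0]
contact_force: [-0.1, -0.2, -0.6]
gripper_width: 0.0878
gripper_force: 0.0
```

```bash
cat >> h.py <<'E'
def blobs(f,lo=150,sat=40,mina=150,vmax=400):
    im=cv2.imread('pics/'+f);h=cv2.cvtColor(im,cv2.COLOR_BGR2HSV)
    m=((h[:,:,2]>lo)&(h[:,:,1]<sat)).astype(np.uint8);m[vmax:]=0
    n,_,st,c=cv2.connectedComponentsWithStats(m)
    for i in range(1,n):
        if st[i,4]>mina: print('blob',st[i].tolist(),c[i].round(1))
E
python3 - <<'E'
from h import *
snap('wrist','w1.png');blobs('w1.png')
E
```

```text
blob [314, 32, 34, 42, 852] [329.2  53.3]
blob [299, 169, 43, 42, 1393] [319.8 189.6]
```

View pics/w1.png

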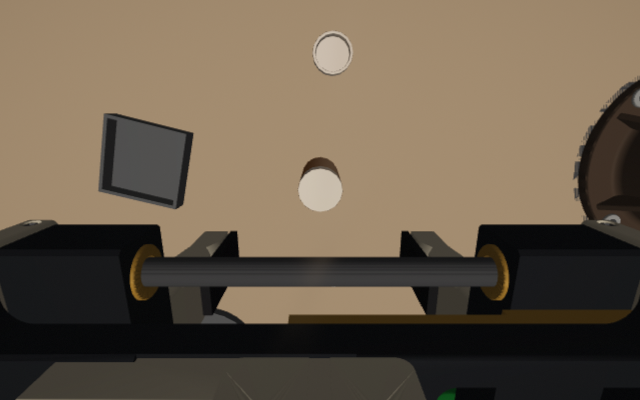

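The wrist picture shows the large vial's cap top at (320,190) and the wide cap at (332,53). The square tray spans (99..193, 113..208).

```bash
python3 - <<'E'
from h import *
W,V='w1.png','wrist0.png'
print(tri((W,320,190),(V,556,202)),onz(W,320,190,.085))
print(tri((W,332.5,53),(V,547,67)),onz(W,332.5,53,.016))
for a,b in zip([(105,113),(193,132),(181,208),(99,192)],[(319,126),(394,147),(373,219),(300,203)]):
    print(tri((W,*a),(V,*b)))
E
```

```text
(array([0.4364, 0.0158, 0.0795]), [0.0009, 0.0009]) [0.4365 0.0154 0.085 ]
(array([ 0.4226, -0.1208,  0.0102]), [0.0001, 0.0001]) [ 0.4228 -0.1199  0.016 ]
(array([ 0.6749, -0.0575,  0.0226]), [0.0001, 0.0001])
(array([ 0.5857, -0.0343,  0.0071]), [0.0016, 0.0016])
(array([0.6077, 0.0556, 0.0127]), [0.0, 0.0])
(array([0.6976, 0.0323, 0.0231]), [0.0004, 0.0004])
```

Call:
drive_tool --rows '[{"fingers": 1.0,"x": -0.001,"y": 0.0,"z": 0.05,"spin": 0.0},{"fingers": 1.0,"x": -0.001,"y": 0.0,"z": 0.1,"spin": 0.0},{"fingers": 1.0,"x": -0.001,"y": 0.0,"z": 0.15,"spin": 0.0},{"fingers": 1.0,"x": -0.001,"y": 0.0,"z": 0.195,"spin": 0.0},{"fingers": 1.0,"x": -0.001,"y": 0.0,"z": 0.195,"spin": 0.0},{"fingers": 0.2,"x": -0.001,"y": 0.0,"z": 0.195,"spin": 0.0},{"fingers": -0.2,"x": -0.001,"y": 0.0,"z": 0.195,"spin": 0.0},{"fingers": -0.2,"x": -0.001,"y": 0.0,"z": 0.195,"spin": 0.0},{"fingers": -0.2,"x": -0.001,"y": 0.0,"z": 0.195,"spin": 0.0},{"fingers": -0.2,"x": -0.001,"y": 0.0,"z": 0.195,"spin": 0.0}]' --newtons 15

```text
time_s: 2.33
tcp_pos: [0.4361, 0.0151, 0.051]
eef_rot: [-180.0, 0.0, -90.0]
contact_force: [-0.6, -0.0, 0.8]
gripper_width: 0.043
gripper_force: 15.6
```

Call:
drive_tool --rows '[{"fingers": -0.2,"x": 0.0,"y": 0.0,"z": -0.03,"spin": 0.0},{"fingers": -0.2,"x": 0.0,"y": 0.0,"z": -0.08,"spin": 0.0},{"fingers": -0.2,"x": 0.0,"y": 0.0,"z": -0.13,"spin": 0.0},{"fingers": -0.2,"x": 0.03,"y": -0.02,"z": -0.17,"spin": 0.0},{"fingers": -0.2,"x": 0.066,"y": -0.05,"z": -0.2,"spin": 0.0},{"fingers": -0.2,"x": 0.1,"y": -0.085,"z": -0.2,"spin": 0.0},{"fingers": -0.2,"x": 0.136,"y": -0.115,"z": -0.2,"spin": 0.0},{"fingers": -0.2,"x": 0.166,"y": -0.134,"z": -0.2,"spin": 0.0},{"fingers": -0.2,"x": 0.166,"y": -0.134,"z": -0.2,"spin": 0.0},{"fingers": -0.2,"x": 0.166,"y": -0.134,"z": -0.2,"spin": 0.0}]'

```text
time_s: 3.58
tcp_pos: [0.5695, -0.151, 0.2501]
eef_rot: [179.9, 0.0, -90.0]
contact_force: [0.5, 0.1, -0.9]
gripper_width: 0.0435
gripper_force: 15.0
```

```bash
python3 - <<'E'
from h import *
snap('wrist','w2.png');print(sensors.get_state()['tcp_pos']);blobs('w2.png')
E
```

```text
[ 0.56944486 -0.15059019  0.25041496]
blob [515, 13, 31, 33, 767] [529.9  29.2]
blob [0, 115, 13, 46, 349] [  4.  143.3]
blob [0, 162, 24, 43, 820] [  9.3 185.1]
blob [421, 182, 35, 33, 711] [436.4 197.1]
blob [0, 206, 28, 24, 519] [ 11.8 215.5]
blob [263, 287, 113, 27, 2965] [319.  300.1]
```

View pics/w2.png

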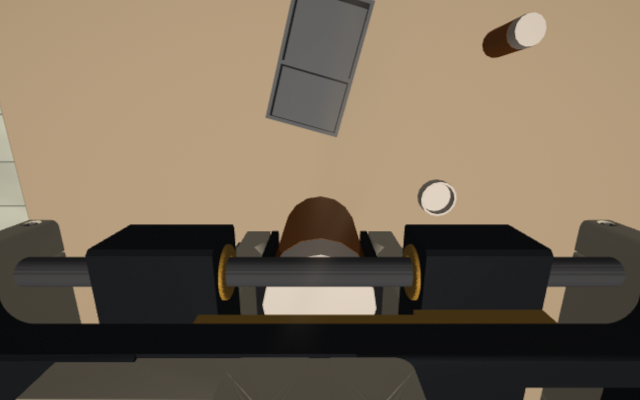

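The wrist picture shows the bay tray's near corners at (267,118) and (337,135), its divider from (282,66) to (347,82), and its far-right corner at (373,3). The small vial's top is at (530,29).

```bash
python3 - <<'E'
from h import *
W='w2.png'
n=[onz(W,u,v,.022)[:2] for u,v in [(267,118),(337,135),(373,3)]]
print(n,np.linalg.norm(n[0]-n[1]),np.linalg.norm(n[2]-n[1]))
y=(n[1]-n[2]);y/=np.linalg.norm(y);x=np.array([y[1],-y[0]])
c=(n[0]+n[1])/2-y*.072; c2=(n[0]+n[2])/2
print('yaw',np.degrees(np.arctan2(x[1],x[0])),c,c2)
c=(c+c2)/2
print('wide',c-.03*y,'narrow',c+.04*y)
print('small',onz(W,530,29,.062),'wcap',onz(W,437,197,.016))
E
```

```text
[array([ 0.6286, -0.217 ]), array([ 0.5492, -0.1981]), array([ 0.5139, -0.3323])] 0.08161844154356296 0.1387650172053461
yaw -14.73725805204329 [ 0.57058414 -0.27718138] [ 0.57125 -0.27465]
wide [ 0.56328547 -0.30492877] narrow [ 0.58109255 -0.23723159]
small [ 0.3714 -0.2985  0.062 ] wcap [ 0.425  -0.1229  0.016 ]
```

Call:
drive_tool --rows '[{"fingers": -0.2,"x": 0.04,"y": 0.002,"z": 0.0,"spin": 0.0},{"fingers": -0.2,"x": 0.09,"y": 0.004,"z": 0.0,"spin": 0.0},{"fingers": -0.2,"x": 0.13,"y": 0.006,"z": 0.0,"spin": 0.0},{"fingers": -0.2,"x": 0.154,"y": 0.006,"z": 0.02,"spin": 0.0},{"fingers": -0.2,"x": 0.154,"y": 0.006,"z": 0.07,"spin": 0.0},{"fingers": -0.2,"x": 0.154,"y": 0.006,"z": 0.12,"spin": 0.0},{"fingers": -0.2,"x": 0.154,"y": 0.006,"z": 0.16,"spin": 0.0},{"fingers": -0.2,"x": 0.154,"y": 0.006,"z": 0.185,"spin": 0.0},{"fingers": -0.2,"x": 0.154,"y": 0.006,"z": 0.193,"spin": 0.0},{"fingers": -0.2,"x": 0.154,"y": 0.006,"z": 0.193,"spin": 0.0}]'

```text
time_s: 4.88
tcp_pos: [0.5643, -0.3045, 0.0581]
eef_rot: [-180.0, -0.0, -89.9]
contact_force: [0.1, -0.4, -1.1]
gripper_width: 0.043
gripper_force: 15.0
```

Call:
drive_tool --rows '[{"fingers": -0.2,"x": 0.0,"y": 0.0,"z": 0.002,"spin": 0.0},{"fingers": -0.2,"x": 0.0,"y": 0.0,"z": 0.002,"spin": 0.0},{"fingers": 0.05,"x": 0.0,"y": 0.0,"z": 0.002,"spin": 0.0},{"fingers": 0.3,"x": 0.0,"y": 0.0,"z": 0.002,"spin": 0.0},{"fingers": 0.6,"x": 0.0,"y": 0.0,"z": 0.002,"spin": 0.0},{"fingers": 0.6,"x": 0.0,"y": 0.0,"z": 0.002,"spin": 0.0},{"fingers": 0.6,"x": 0.0,"y": 0.0,"z": -0.02,"spin": 0.0},{"fingers": 0.6,"x": 0.0,"y": 0.0,"z": -0.06,"spin": 0.0},{"fingers": 0.6,"x": 0.0,"y": 0.0,"z": -0.11,"spin": 0.0},{"fingers": 1.0,"x": 0.0,"y": 0.0,"z": -0.16,"spin": 0.0}]'

```text
time_s: 6.12
tcp_pos: [0.5637, -0.305, 0.219]
eef_rot: [180.0, 0.0, -90.0]
contact_force: [1.6, 0.5, -0.6]
gripper_width: 0.0754
gripper_force: 0.0
```

Call:
drive_tool --rows '[{"fingers": 1.0,"x": -0.002,"y": 0.04,"z": -0.02,"spin": 0.0},{"fingers": 1.0,"x": -0.004,"y": 0.09,"z": -0.02,"spin": 0.0},{"fingers": 1.0,"x": -0.007,"y": 0.14,"z": -0.02,"spin": 0.0},{"fingers": 1.0,"x": -0.007,"y": 0.193,"z": -0.02,"spin": 0.0},{"fingers": 1.0,"x": -0.007,"y": 0.193,"z": -0.02,"spin": 0.0},{"fingers": 1.0,"x": -0.007,"y": 0.193,"z": -0.02,"spin": 0.0},{"fingers": 1.0,"x": -0.007,"y": 0.193,"z": -0.02,"spin": 0.0}]'

```text
time_s: 7.0
tcp_pos: [0.3718, -0.2981, 0.2375]
eef_rot: [180.0, -0.0, -90.0]
contact_force: [0.3, -0.6, -0.3]
gripper_width: 0.0878
gripper_force: 0.0
```

```bash
python3 - <<'E'
from h import *
snap('wrist','w3.png');print(sensors.get_state()['tcp_pos']);blobs('w3.png',150,60)
E
```

```text
[ 0.37174578 -0.29803322  0.23733079]
blob [152, 0, 140, 24, 2205] [211.1   8.1]
blob [157, 44, 139, 17, 214] [228.3  51.7]
blob [90, 162, 47, 45, 1618] [113.4 184.3]
blob [307, 171, 29, 28, 629] [320.6 184.8]
blob [264, 295, 34, 28, 533] [280.3 306.4]
```

View pics/w3.png

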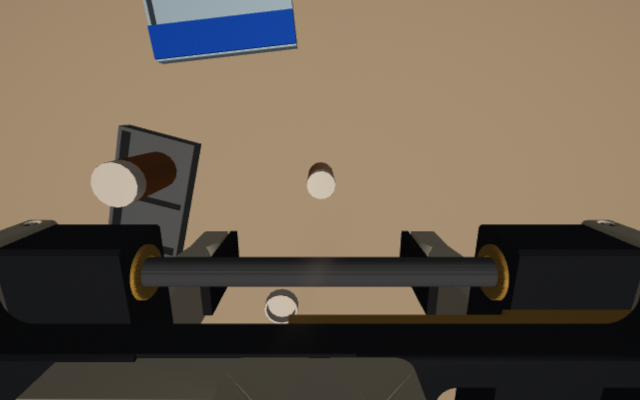

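The large vial stands in the wide bay, and the small vial's top is at (321,184), almost under the tool.

```bash
python3 - <<'E'
from h import *
print(onz('w3.png',321,184.5,.062),tri(('w3.png',321,184.5),('w2.png',530,29)))
E
```

```text
[ 0.3704 -0.299   0.062 ] (array([ 0.3704, -0.2988,  0.0606]), [0.0001, 0.0001])
```

Call:
drive_tool --rows '[{"fingers": 1.0,"x": 0.001,"y": 0.001,"z": 0.05,"spin": 0.0},{"fingers": 1.0,"x": 0.001,"y": 0.001,"z": 0.1,"spin": 0.0},{"fingers": 1.0,"x": 0.001,"y": 0.001,"z": 0.15,"spin": 0.0},{"fingers": 1.0,"x": 0.001,"y": 0.001,"z": 0.195,"spin": 0.0},{"fingers": 0.5,"x": 0.001,"y": 0.001,"z": 0.195,"spin": 0.0},{"fingers": 0.0,"x": 0.001,"y": 0.001,"z": 0.195,"spin": 0.0},{"fingers": -0.5,"x": 0.001,"y": 0.001,"z": 0.195,"spin": 0.0},{"fingers": -0.5,"x": 0.001,"y": 0.001,"z": 0.195,"spin": 0.0},{"fingers": -0.5,"x": 0.001,"y": 0.001,"z": 0.195,"spin": 0.0},{"fingers": -0.5,"x": 0.001,"y": 0.001,"z": 0.195,"spin": 0.0}]' --newtons 12

```text
time_s: 8.3
tcp_pos: [0.3701, -0.2991, 0.043]
eef_rot: [-180.0, -0.0, -90.0]
contact_force: [-0.6, 0.1, -0.9]
gripper_width: 0.0336
gripper_force: 0.0
```

Call:
drive_tool --rows '[{"fingers": -0.5,"x": 0.0,"y": 0.0,"z": 0.0,"spin": 0.0},{"fingers": -0.5,"x": 0.0,"y": 0.0,"z": 0.0,"spin": 0.0},{"fingers": -0.5,"x": 0.0,"y": 0.0,"z": -0.03,"spin": 0.0},{"fingers": -0.5,"x": 0.0,"y": 0.0,"z": -0.08,"spin": 0.0},{"fingers": -0.5,"x": 0.0,"y": 0.0,"z": -0.13,"spin": 0.0},{"fingers": -0.5,"x": -0.03,"y": -0.03,"z": -0.15,"spin": 0.0},{"fingers": -0.5,"x": -0.067,"y": -0.07,"z": -0.15,"spin": 0.0},{"fingers": -0.5,"x": -0.067,"y": -0.12,"z": -0.15,"spin": 0.0},{"fingers": -0.5,"x": -0.067,"y": -0.17,"z": -0.15,"spin": 0.0},{"fingers": -0.5,"x": -0.067,"y": -0.213,"z": -0.15,"spin": 0.0}]'

```text
time_s: 9.55
tcp_pos: [0.5846, -0.2316, 0.192]
eef_rot: [180.0, 0.0, -90.0]
contact_force: [0.2, -0.0, -0.1]
gripper_width: 0.0299
gripper_force: 12.0
```

Held. Lowering the small vial into the narrow bay (target z about 0.047).

Call:
drive_tool --rows '[{"fingers": -0.5,"x": 0.0,"y": 0.0,"z": 0.04,"spin": 0.0},{"fingers": -0.5,"x": 0.0,"y": 0.0,"z": 0.08,"spin": 0.0},{"fingers": -0.5,"x": 0.0,"y": 0.0,"z": 0.12,"spin": 0.0},{"fingers": -0.5,"x": 0.0,"y": 0.0,"z": 0.138,"spin": 0.0},{"fingers": -0.5,"x": 0.0,"y": 0.0,"z": 0.145,"spin": 0.0},{"fingers": -0.5,"x": 0.0,"y": 0.0,"z": 0.145,"spin": 0.0},{"fingers": -0.5,"x": 0.0,"y": 0.0,"z": 0.145,"spin": 0.0}]'

```text
time_s: 10.42
tcp_pos: [0.5839, -0.2321, 0.0489]
eef_rot: [-179.9, -0.0, -90.0]
contact_force: [0.3, -0.1, -0.8]
gripper_width: 0.0294
gripper_force: 12.0
```

Call:
drive_tool --rows '[{"fingers": -0.3,"x": 0.0,"y": 0.0,"z": 0.0,"spin": 0.0},{"fingers": 0.0,"x": 0.0,"y": 0.0,"z": 0.0,"spin": 0.0},{"fingers": 0.3,"x": 0.0,"y": 0.0,"z": 0.0,"spin": 0.0},{"fingers": 0.3,"x": 0.0,"y": 0.0,"z": 0.0,"spin": 0.0},{"fingers": 0.3,"x": 0.0,"y": 0.0,"z": -0.02,"spin": 0.0},{"fingers": 0.3,"x": 0.0,"y": 0.0,"z": -0.06,"spin": 0.0},{"fingers": 0.3,"x": 0.0,"y": 0.0,"z": -0.11,"spin": 0.0},{"fingers": 1.0,"x": 0.0,"y": 0.0,"z": -0.16,"spin": 0.0},{"fingers": 1.0,"x": 0.0,"y": 0.0,"z": -0.19,"spin": 0.0},{"fingers": 1.0,"x": 0.0,"y": 0.0,"z": -0.2,"spin": 0.0}]'

```text
time_s: 11.68
tcp_pos: [0.5837, -0.2322, 0.25]
eef_rot: [-179.8, -0.0, -90.0]
contact_force: [-0.4, -0.6, -0.2]
gripper_width: 0.0816
gripper_force: 0.0
```

Call:
drive_tool --rows '[{"fingers": 1.0,"x": -0.052,"y": 0.021,"z": 0.0,"spin": -0.1},{"fingers": 1.0,"x": -0.105,"y": 0.042,"z": 0.0,"spin": -0.2},{"fingers": 1.0,"x": -0.157,"y": 0.062,"z": 0.0,"spin": -0.3},{"fingers": 1.0,"x": -0.21,"y": 0.083,"z": 0.0,"spin": -0.4},{"fingers": 1.0,"x": -0.262,"y": 0.104,"z": 0.0,"spin": -0.5},{"fingers": 1.0,"x": -0.314,"y": 0.125,"z": 0.0,"spin": -0.6},{"fingers": 1.0,"x": -0.367,"y": 0.146,"z": 0.0,"spin": -0.7},{"fingers": 1.0,"x": -0.419,"y": 0.166,"z": 0.0,"spin": -0.8},{"fingers": 1.0,"x": -0.472,"y": 0.187,"z": 0.0,"spin": -0.9},{"fingers": 1.0,"x": -0.524,"y": 0.208,"z": 0.0,"spin": -0.96}]'

```text
time_s: 12.92
tcp_pos: [0.3736, 0.2933, 0.2468]
eef_rot: [179.9, 0.0, -34.8]
contact_force: [0.8, -0.7, -0.3]
gripper_width: 0.0878
gripper_force: 0.0
```

Call:
drive_tool --rows '[{"fingers": 1.0,"x": 0.0,"y": 0.0,"z": 0.0,"spin": 0.0},{"fingers": 1.0,"x": 0.0,"y": 0.0,"z": 0.0,"spin": 0.0},{"fingers": 1.0,"x": 0.0,"y": 0.0,"z": 0.0,"spin": 0.0}]'

```text
time_s: 13.3
tcp_pos: [0.3752, 0.291, 0.2472]
eef_rot: [180.0, -0.0, -35.1]
contact_force: [-0.8, -0.0, -0.5]
gripper_width: 0.0876
gripper_force: 0.0
```

```bash
python3 - <<'E'
from h import *
snap('wrist','w4.png');s=sensors.get_state();print(s['tcp_pos'],s['eef_rot'],s['joints'].round(1));blobs('w4.png',150,60)
E
```

```text
[0.37532155 0.29093622 0.2473553 ] [ 1.79975364e+02 -8.13360478e-04 -3.50963321e+01] [ 61.6   1.3 -23.4  -0.  -65.3  -6.7]
blob [389, 56, 27, 28, 518] [401.5  70.1]
blob [291, 160, 50, 53, 1845] [315.7 186.7]
```

View pics/w4.png

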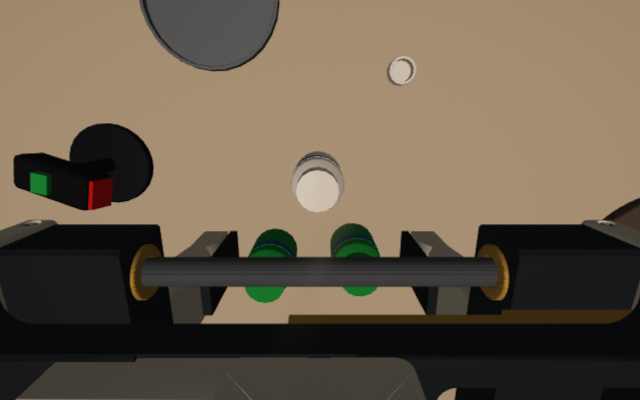

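The white bottle's cap top is at (317,191), the narrow cap at (402,70), and both greens lie below the bottle, clear of the fingers. The dish rim runs through about (215,71), (141,0) and (279,10).

```bash
python3 - <<'E'
from h import *
W='w4.png'
b=onz(W,317,191,.095);print(b,tri((W,317,191),('side0.png',243,124)))
s=sensors.get_state();Rm=R.from_euler('xyz',s['eef_rot'],degrees=True).as_matrix()
print('tool shift',Rm.T@(b-s['tcp_pos']))
print('ncap',onz(W,402,70,.016),tri((W,402,70),('side0.png',279,170)))
for u,v in [(215,71),(141,0),(279,10),(160,45)]: print(onz(W,u,v,.012))
E
```

```text
[0.3761 0.2922 0.095 ] (array([0.3754, 0.2931, 0.0849]), [0.0013, 0.0013])
tool shift [-9.18589747e-05 -1.54709220e-03  1.52354649e-01]
ncap [0.4188 0.1486 0.016 ] (array([0.4184, 0.1471, 0.0101]), [0.0002, 0.0002])
[0.5371 0.3181 0.012 ]
[0.6355 0.3368 0.012 ]
[0.5445 0.2236 0.012 ]
[0.5918 0.35   0.012 ]
```

Call:
drive_tool --rows '[{"fingers": 1.0,"x": 0.0,"y": -0.0015,"z": 0.05,"spin": 0.0},{"fingers": 1.0,"x": 0.0,"y": -0.0015,"z": 0.1,"spin": 0.0},{"fingers": 1.0,"x": 0.0,"y": -0.0015,"z": 0.15,"spin": 0.0},{"fingers": 1.0,"x": 0.0,"y": -0.0015,"z": 0.188,"spin": 0.0},{"fingers": 1.0,"x": 0.0,"y": -0.0015,"z": 0.188,"spin": 0.0},{"fingers": 0.3,"x": 0.0,"y": -0.0015,"z": 0.188,"spin": 0.0},{"fingers": 0.0,"x": 0.0,"y": -0.0015,"z": 0.188,"spin": 0.0},{"fingers": 0.0,"x": 0.0,"y": -0.0015,"z": 0.188,"spin": 0.0},{"fingers": 0.0,"x": 0.0,"y": -0.0015,"z": 0.188,"spin": 0.0},{"fingers": 0.0,"x": 0.0,"y": -0.0015,"z": 0.188,"spin": 0.0}]' --newtons 20

```text
time_s: 14.6
tcp_pos: [0.3759, 0.2934, 0.0604]
eef_rot: [-180.0, -0.0, -35.0]
contact_force: [-3.2, -0.6, 8.0]
gripper_width: 0.0557
gripper_force: 20.0
```

Call:
drive_tool --rows '[{"fingers": 0.0,"x": 0.0,"y": 0.0,"z": -0.02,"spin": 0.0},{"fingers": 0.0,"x": 0.0,"y": 0.0,"z": -0.06,"spin": 0.0},{"fingers": 0.0,"x": 0.0,"y": 0.0,"z": -0.11,"spin": 0.0},{"fingers": 0.0,"x": 0.0,"y": 0.0,"z": -0.15,"spin": 0.0},{"fingers": 0.0,"x": 0.03,"y": 0.007,"z": -0.16,"spin": 0.1},{"fingers": 0.0,"x": 0.08,"y": 0.018,"z": -0.16,"spin": 0.25},{"fingers": 0.0,"x": 0.13,"y": 0.03,"z": -0.16,"spin": 0.4},{"fingers": 0.0,"x": 0.18,"y": 0.041,"z": -0.16,"spin": 0.55},{"fingers": 0.0,"x": 0.23,"y": 0.052,"z": -0.16,"spin": 0.7},{"fingers": 0.0,"x": 0.28,"y": 0.064,"z": -0.16,"spin": 0.85}]'

```text
time_s: 15.85
tcp_pos: [0.5692, 0.0789, 0.2195]
eef_rot: [180.0, 0.0, -84.0]
contact_force: [0.1, 0.8, -1.8]
gripper_width: 0.0555
gripper_force: 20.0
```

```bash
python3 - <<'E'
from h import *
s=sensors.get_state();Rm=R.from_euler('xyz',s['eef_rot'],degrees=True).as_matrix()
print(s['tcp_pos'],s['eef_rot'],s['gripper_force'],s['contact_force'],Rm.T@(np.array([.642,-.001,.0645])-s['tcp_pos']))
E
```

```text
[0.56922418 0.07885792 0.21948162] [ 1.79987521e+02  1.46156003e-02 -8.39777677e+01] 19.99389349948615 [ 0.13248491  0.81790063 -1.81249014] [ 0.08709197 -0.0640297   0.15494547]
```

Call:
drive_tool --rows '[{"fingers": 0.0,"x": 0.03,"y": -0.022,"z": 0.0,"spin": 0.05},{"fingers": 0.0,"x": 0.065,"y": -0.048,"z": 0.0,"spin": 0.107},{"fingers": 0.0,"x": 0.087,"y": -0.064,"z": 0.02,"spin": 0.107},{"fingers": 0.0,"x": 0.087,"y": -0.064,"z": 0.06,"spin": 0.107},{"fingers": 0.0,"x": 0.087,"y": -0.064,"z": 0.1,"spin": 0.107},{"fingers": 0.0,"x": 0.087,"y": -0.064,"z": 0.13,"spin": 0.107},{"fingers": 0.0,"x": 0.087,"y": -0.064,"z": 0.148,"spin": 0.107},{"fingers": 0.0,"x": 0.087,"y": -0.064,"z": 0.154,"spin": 0.107},{"fingers": 0.0,"x": 0.087,"y": -0.064,"z": 0.154,"spin": 0.107},{"fingers": 0.0,"x": 0.087,"y": -0.064,"z": 0.154,"spin": 0.107}]'

```text
time_s: 17.1
tcp_pos: [0.6425, 0.001, 0.0669]
eef_rot: [-179.9, 0.0, -89.8]
contact_force: [-0.4, -0.0, -2.1]
gripper_width: 0.0556
gripper_force: 20.0
```

Call:
drive_tool --rows '[{"fingers": 0.0,"x": 0.0,"y": 0.0,"z": 0.002,"spin": 0.0},{"fingers": 0.0,"x": 0.0,"y": 0.0,"z": 0.002,"spin": 0.0},{"fingers": 0.4,"x": 0.0,"y": 0.0,"z": 0.002,"spin": 0.0},{"fingers": 0.8,"x": 0.0,"y": 0.0,"z": 0.002,"spin": 0.0},{"fingers": 1.0,"x": 0.0,"y": 0.0,"z": 0.002,"spin": 0.0},{"fingers": 1.0,"x": 0.0,"y": 0.0,"z": 0.002,"spin": 0.0},{"fingers": 1.0,"x": 0.0,"y": 0.0,"z": -0.03,"spin": 0.0},{"fingers": 1.0,"x": 0.0,"y": 0.0,"z": -0.08,"spin": 0.0},{"fingers": 1.0,"x": 0.0,"y": 0.0,"z": -0.13,"spin": 0.0},{"fingers": 1.0,"x": 0.0,"y": 0.0,"z": -0.17,"spin": 0.0}]'

```text
time_s: 18.35
tcp_pos: [0.6419, 0.0007, 0.2379]
eef_rot: [-179.9, 0.0, -89.8]
contact_force: [0.6, -0.1, -0.1]
gripper_width: 0.0879
gripper_force: 0.0
```

Call:
drive_tool --rows '[{"fingers": 1.0,"x": 0.025,"y": 0.045,"z": 0.0,"spin": 0.0},{"fingers": 1.0,"x": 0.05,"y": 0.09,"z": 0.0,"spin": 0.0},{"fingers": 1.0,"x": 0.075,"y": 0.135,"z": 0.0,"spin": 0.0},{"fingers": 1.0,"x": 0.1,"y": 0.18,"z": 0.02,"spin": 0.0},{"fingers": 1.0,"x": 0.122,"y": 0.218,"z": 0.04,"spin": 0.0},{"fingers": 1.0,"x": 0.122,"y": 0.218,"z": 0.06,"spin": 0.0},{"fingers": 1.0,"x": 0.122,"y": 0.218,"z": 0.06,"spin": 0.0},{"fingers": 1.0,"x": 0.122,"y": 0.218,"z": 0.06,"spin": 0.0}]'

```text
time_s: 19.35
tcp_pos: [0.4249, -0.1218, 0.1763]
eef_rot: [-180.0, -0.0, -89.8]
contact_force: [0.1, 0.6, -0.5]
gripper_width: 0.0876
gripper_force: 0.0
```

```bash
python3 - <<'E'
from h import *
snap('wrist','w5.png');s=sensors.get_state();print(s['tcp_pos'],s['eef_rot']);blobs('w5.png',150,60)
E
```

```text
[ 0.42500062 -0.12169662  0.17633924] [-1.79939447e+02 -6.16989243e-03 -8.97977610e+01]
blob [83, 37, 41, 42, 1314] [103.1  57.6]
blob [300, 168, 45, 43, 1309] [321.7 187.9]
```

View pics/w5.png

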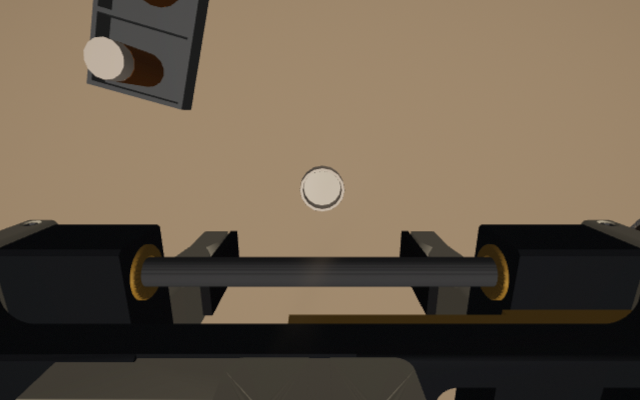

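The wide cap's rim is centred at (322,188), and the small vial stands in the narrow bay.

```bash
python3 - <<'E'
from h import *
p=onz('w5.png',322,188.5,.016);print(p,tri(('w5.png',322,188.5),('w2.png',437,197)))
s=sensors.get_state();Rm=R.from_euler('xyz',s['eef_rot'],degrees=True).as_matrix()
print(Rm.T@(p-s['tcp_pos']))
E
```

```text
[ 0.4227 -0.1221  0.016 ] (array([ 0.4226, -0.121 ,  0.01  ]), [0.0003, 0.0003])
[0.00037799 0.00247148 0.16033676]
```

Call:
drive_tool --rows '[{"fingers": 1.0,"x": 0.0,"y": 0.002,"z": 0.04,"spin": 0.0},{"fingers": 1.0,"x": 0.0,"y": 0.002,"z": 0.08,"spin": 0.0},{"fingers": 1.0,"x": 0.0,"y": 0.002,"z": 0.12,"spin": 0.0},{"fingers": 0.8,"x": 0.0,"y": 0.002,"z": 0.145,"spin": 0.0},{"fingers": 0.5,"x": 0.0,"y": 0.002,"z": 0.153,"spin": 0.0},{"fingers": 0.5,"x": 0.0,"y": 0.002,"z": 0.153,"spin": 0.0},{"fingers": 0.2,"x": 0.0,"y": 0.002,"z": 0.153,"spin": 0.0},{"fingers": -0.15,"x": 0.0,"y": 0.002,"z": 0.153,"spin": 0.0},{"fingers": -0.15,"x": 0.0,"y": 0.002,"z": 0.153,"spin": 0.0},{"fingers": -0.15,"x": 0.0,"y": 0.002,"z": 0.153,"spin": 0.0}]' --newtons 10

```text
time_s: 20.65
tcp_pos: [0.4225, -0.1219, 0.0232]
eef_rot: [-179.9, 0.0, -89.8]
contact_force: [-1.0, 0.6, 7.7]
gripper_width: 0.0438
gripper_force: 10.0
```

Call:
drive_tool --rows '[{"fingers": -0.15,"x": 0.0,"y": 0.0,"z": -0.03,"spin": 0.0},{"fingers": -0.15,"x": 0.0,"y": 0.0,"z": -0.08,"spin": 0.0},{"fingers": -0.15,"x": -0.02,"y": -0.01,"z": -0.13,"spin": 0.0},{"fingers": -0.15,"x": -0.07,"y": -0.033,"z": -0.16,"spin": 0.0},{"fingers": -0.15,"x": -0.12,"y": -0.057,"z": -0.16,"spin": 0.0},{"fingers": -0.15,"x": -0.17,"y": -0.08,"z": -0.16,"spin": 0.0},{"fingers": -0.15,"x": -0.22,"y": -0.104,"z": -0.16,"spin": 0.0},{"fingers": -0.15,"x": -0.27,"y": -0.128,"z": -0.16,"spin": 0.0},{"fingers": -0.15,"x": -0.32,"y": -0.152,"z": -0.16,"spin": 0.0},{"fingers": -0.15,"x": -0.372,"y": -0.1765,"z": -0.16,"spin": 0.0}]'

```text
time_s: 21.9
tcp_pos: [0.5978, 0.2522, 0.1825]
eef_rot: [180.0, -0.0, -89.8]
contact_force: [0.6, 0.0, -0.3]
gripper_width: 0.0438
gripper_force: 10.0
```

Call:
drive_tool --rows '[{"fingers": -0.15,"x": 0.0,"y": 0.0,"z": 0.0,"spin": 0.0},{"fingers": -0.15,"x": 0.0,"y": 0.0,"z": 0.0,"spin": 0.0},{"fingers": -0.15,"x": 0.0,"y": 0.0,"z": 0.04,"spin": 0.0},{"fingers": -0.15,"x": 0.0,"y": 0.0,"z": 0.08,"spin": 0.0},{"fingers": -0.15,"x": 0.0,"y": 0.0,"z": 0.12,"spin": 0.0},{"fingers": -0.15,"x": 0.0,"y": 0.0,"z": 0.145,"spin": 0.0},{"fingers": -0.15,"x": 0.0,"y": 0.0,"z": 0.153,"spin": 0.0},{"fingers": -0.15,"x": 0.0,"y": 0.0,"z": 0.153,"spin": 0.0},{"fingers": -0.15,"x": 0.0,"y": 0.0,"z": 0.153,"spin": 0.0}]'

```text
time_s: 23.02
tcp_pos: [0.5982, 0.2509, 0.0311]
eef_rot: [-179.9, 0.1, -89.8]
contact_force: [0.3, -0.4, 0.3]
gripper_width: 0.0441
gripper_force: 10.0
```

Still about 4 mm too high, so I'll lower it, release with a modest opening and rise.

Call:
drive_tool --rows '[{"fingers": -0.15,"x": 0.0,"y": 0.0,"z": 0.002,"spin": 0.0},{"fingers": -0.15,"x": 0.0,"y": 0.0,"z": 0.0035,"spin": 0.0},{"fingers": -0.15,"x": 0.0,"y": 0.0,"z": 0.0035,"spin": 0.0},{"fingers": 0.1,"x": 0.0,"y": 0.0,"z": 0.0035,"spin": 0.0},{"fingers": 0.3,"x": 0.0,"y": 0.0,"z": 0.0035,"spin": 0.0},{"fingers": 0.3,"x": 0.0,"y": 0.0,"z": 0.0035,"spin": 0.0},{"fingers": 0.3,"x": 0.0,"y": 0.0,"z": -0.03,"spin": 0.0},{"fingers": 0.3,"x": 0.0,"y": 0.0,"z": -0.08,"spin": 0.0},{"fingers": 0.6,"x": 0.0,"y": 0.0,"z": -0.12,"spin": 0.0},{"fingers": 0.6,"x": 0.0,"y": 0.0,"z": -0.15,"spin": 0.0}]'

```text
time_s: 24.28
tcp_pos: [0.5978, 0.2508, 0.1817]
eef_rot: [-179.9, 0.1, -89.8]
contact_force: [0.5, -0.1, -1.0]
gripper_width: 0.0685
gripper_force: 0.0
```

Call:
drive_tool --rows '[{"fingers": 1.0,"x": 0.025,"y": 0.045,"z": 0.0,"spin": 0.0},{"fingers": 1.0,"x": 0.05,"y": 0.09,"z": 0.0,"spin": 0.0},{"fingers": 1.0,"x": 0.08,"y": 0.135,"z": 0.0,"spin": 0.0},{"fingers": 1.0,"x": 0.103,"y": 0.179,"z": 0.004,"spin": 0.0},{"fingers": 1.0,"x": 0.103,"y": 0.179,"z": 0.004,"spin": 0.0},{"fingers": 1.0,"x": 0.103,"y": 0.179,"z": 0.004,"spin": 0.0},{"fingers": 1.0,"x": 0.103,"y": 0.179,"z": 0.004,"spin": 0.0}]'

```text
time_s: 25.15
tcp_pos: [0.4195, 0.1476, 0.1756]
eef_rot: [-180.0, 0.0, -89.8]
contact_force: [0.3, 0.0, 0.8]
gripper_width: 0.0877
gripper_force: 0.0
```

```bash
python3 - <<'E'
from h import *
snap('wrist','w6.png');s=sensors.get_state();print(s['tcp_pos'],s['eef_rot']);blobs('w6.png',150,60)
E
```

```text
[0.41937896 0.14754797 0.17543298] [ 1.79991439e+02 -1.41065000e-02 -8.98353999e+01]
blob [0, 0, 31, 40, 663] [15.7 23. ]
blob [306, 175, 30, 29, 582] [320.5 187.7]
```

View pics/w6.png

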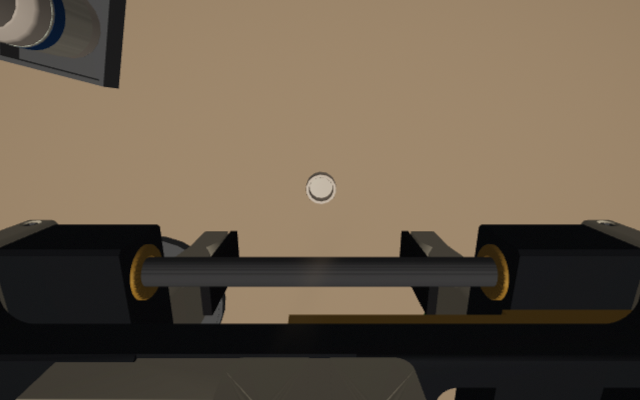

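The narrow cap is centred at (320.5,188), and the bottle stands in the square tray at the upper left.

Call:
drive_tool --rows '[{"fingers": 1.0,"x": 0.0,"y": 0.001,"z": 0.04,"spin": 0.0},{"fingers": 1.0,"x": 0.0,"y": 0.001,"z": 0.08,"spin": 0.0},{"fingers": 1.0,"x": 0.0,"y": 0.001,"z": 0.12,"spin": 0.0},{"fingers": 0.6,"x": 0.0,"y": 0.001,"z": 0.145,"spin": 0.0},{"fingers": 0.3,"x": 0.0,"y": 0.001,"z": 0.152,"spin": 0.0},{"fingers": 0.0,"x": 0.0,"y": 0.001,"z": 0.152,"spin": 0.0},{"fingers": -0.5,"x": 0.0,"y": 0.001,"z": 0.152,"spin": 0.0},{"fingers": -0.5,"x": 0.0,"y": 0.001,"z": 0.152,"spin": 0.0},{"fingers": -0.5,"x": 0.0,"y": 0.001,"z": 0.152,"spin": 0.0},{"fingers": -0.5,"x": 0.0,"y": 0.001,"z": 0.152,"spin": 0.0}]' --newtons 10

```text
time_s: 26.45
tcp_pos: [0.418, 0.1473, 0.0241]
eef_rot: [-180.0, 0.0, -89.8]
contact_force: [-1.9, 1.1, 3.8]
gripper_width: 0.03
gripper_force: 10.0
```

Call:
drive_tool --rows '[{"fingers": -0.5,"x": 0.0,"y": 0.0,"z": 0.0,"spin": 0.0},{"fingers": -0.5,"x": 0.0,"y": 0.0,"z": 0.0,"spin": 0.0},{"fingers": -0.5,"x": 0.0,"y": 0.0,"z": 0.0,"spin": 0.0}]'

```text
time_s: 26.82
tcp_pos: [0.418, 0.1473, 0.024]
eef_rot: [-180.0, 0.0, -89.8]
contact_force: [-1.5, 1.2, 6.5]
gripper_width: 0.0301
gripper_force: 10.0
```

Call:
drive_tool --rows '[{"fingers": -0.5,"x": 0.0,"y": 0.0,"z": -0.03,"spin": 0.0},{"fingers": -0.5,"x": 0.0,"y": 0.0,"z": -0.08,"spin": 0.0},{"fingers": -0.5,"x": -0.02,"y": -0.023,"z": -0.12,"spin": 0.0},{"fingers": -0.5,"x": -0.055,"y": -0.06,"z": -0.12,"spin": 0.0},{"fingers": -0.5,"x": -0.09,"y": -0.1,"z": -0.12,"spin": 0.0},{"fingers": -0.5,"x": -0.125,"y": -0.14,"z": -0.12,"spin": 0.0},{"fingers": -0.5,"x": -0.159,"y": -0.181,"z": -0.12,"spin": 0.0},{"fingers": -0.5,"x": -0.159,"y": -0.181,"z": -0.12,"spin": 0.0},{"fingers": -0.5,"x": -0.159,"y": -0.181,"z": -0.12,"spin": 0.0}]'

```text
time_s: 27.95
tcp_pos: [0.5977, 0.3062, 0.1425]
eef_rot: [179.9, -0.1, -89.8]
contact_force: [-0.1, -1.0, -0.5]
gripper_width: 0.0301
gripper_force: 10.0
```

Call:
drive_tool --rows '[{"fingers": -0.5,"x": 0.0,"y": 0.0,"z": 0.04,"spin": 0.0},{"fingers": -0.5,"x": 0.0,"y": 0.0,"z": 0.08,"spin": 0.0},{"fingers": -0.5,"x": 0.0,"y": 0.0,"z": 0.105,"spin": 0.0},{"fingers": -0.5,"x": 0.0,"y": 0.0,"z": 0.114,"spin": 0.0},{"fingers": -0.5,"x": 0.0,"y": 0.0,"z": 0.114,"spin": 0.0},{"fingers": -0.5,"x": 0.0,"y": 0.0,"z": 0.114,"spin": 0.0}]'

```text
time_s: 28.7
tcp_pos: [0.5988, 0.3071, 0.0311]
eef_rot: [-179.9, 0.1, -89.8]
contact_force: [0.0, -0.4, -0.3]
gripper_width: 0.0302
gripper_force: 10.0
```

Target z is about 0.028, so I'll lower 3 mm and release. Then I'll rise and back off so the wrist camera sees the dish.

Call:
drive_tool --rows '[{"fingers": -0.5,"x": 0.0,"y": 0.0,"z": 0.002,"spin": 0.0},{"fingers": -0.5,"x": 0.0,"y": 0.0,"z": 0.003,"spin": 0.0},{"fingers": -0.5,"x": 0.0,"y": 0.0,"z": 0.003,"spin": 0.0},{"fingers": -0.2,"x": 0.0,"y": 0.0,"z": 0.003,"spin": 0.0},{"fingers": 0.1,"x": 0.0,"y": 0.0,"z": 0.003,"spin": 0.0},{"fingers": 0.1,"x": 0.0,"y": 0.0,"z": 0.003,"spin": 0.0},{"fingers": 0.1,"x": 0.0,"y": 0.0,"z": -0.03,"spin": 0.0},{"fingers": 0.1,"x": 0.0,"y": 0.0,"z": -0.08,"spin": 0.0},{"fingers": 0.3,"x": 0.0,"y": 0.0,"z": -0.13,"spin": 0.0},{"fingers": 0.3,"x": 0.0,"y": 0.0,"z": -0.18,"spin": 0.0}]'

```text
time_s: 29.95
tcp_pos: [0.5981, 0.3065, 0.2111]
eef_rot: [180.0, -0.0, -89.8]
contact_force: [-0.1, 0.6, 0.5]
gripper_width: 0.0563
gripper_force: 0.0
```

Call:
drive_tool --rows '[{"fingers": 0.3,"x": 0.0,"y": 0.0,"z": -0.02,"spin": 0.0},{"fingers": 0.3,"x": 0.0,"y": 0.0,"z": -0.02,"spin": 0.0},{"fingers": 0.3,"x": 0.0,"y": 0.0,"z": -0.02,"spin": 0.0}]'

```text
time_s: 30.32
tcp_pos: [0.5977, 0.3063, 0.2283]
eef_rot: [179.9, -0.0, -89.8]
contact_force: [-0.1, -0.7, -0.6]
gripper_width: 0.0569
gripper_force: 0.0
```

```bash
python3 - <<'E'
from h import *
snap('wrist','w7.png');snap('side','s7.png')
a=cv2.imread('pics/w7.png')[0:300,120:520];b=cv2.imread('pics/s7.png')[60:360,180:500]
cv2.imwrite('pics/end.png',np.hstack([a,b]))
E
```

```text
(no output)
```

View pics/end.png

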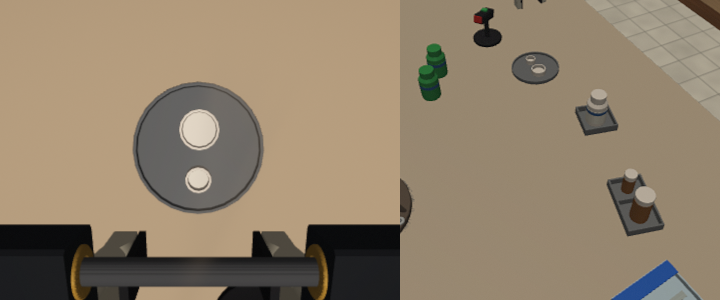

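Both caps lie flat and open side up in the dish, at crop (199,130) and (198,180). In the side view, both vials stand in their bays and the bottle stands in the square tray. The greens, scanner and counting tray look untouched.

```bash
python3 -c "
from plant import r
print(r.close_job())"
```

```text
the job is handed in; nothing more can be done
None
```

The job is done and handed in at about 30 s: both vials stand in their bays, the bottle is in the square tray, and both caps lie flat and open side up in the dish; the last pictures show the counting tray, scanner and green bottles undisturbed.

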